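# Set the jiko's blower switches and wedge its tapered air cock open

## Task

Get the jiko's air supply ready. First set the four slide switches on the grey control box, counted from left to right as seen from the robot, to on, off, on, on (on is towards the green stripe, off towards the white stripe). Then press the air cock's handle firmly down into its tapered hole, keeping on pressing while you turn it from shut until the orange pointer stands at the red mark, so that it wedges and stays there when you let go; leave the pot lid, the tongs and the plastic tub where they are.

Things in the scene. Friction and masses are not known exactly. Their poses are not given: they have to be found in the camera images.
- cock_grip (a point): Centre of the air cock's handle, on its vertical turning axis, 165 mm above the slab with the plug up. Black bar 72 mm long (frame x, orange end at +x), 14 mm thick (y), 30 mm tall, over the pipe between blue blower and jiko. Below it: 16 mm of steel stem 20 mm wide, a 48 mm steel flange, a white dial 112 mm wide, its top 118 mm above the slab. Pinch the bar's long sides from above.
- cock_pointer (a point): The tip of the orange pointer at the handle's +x end, 48 mm from the turning axis.
- mark_tab (a point): Centre of the red mark, a 16 x 8 x 12 mm tab on the white dial's rim, 52 mm from the turning axis; its x axis points outward from the axis. It differs each time, 0.6 to 1.25 rad anticlockwise (from above) of the shut pointer, and cannot be moved. The pointer must stand in its direction from the axis.
- cock (a joint): Turn of the handle in rad: 0 shut, growing anticlockwise seen from above, towards the jiko, to 1.6. A spring turns it back (0.03 to 0.1 N m), so while the plug is loose it returns to shut when let go. Once wedged, friction in the taper holds it; turning it then takes up to 0.5 N m.
- press (a joint): How far the plug is pressed down into its tapered hole, m: 0 to 0.002 (loose) at the start, 0.010 fully home (flange on dial, hard stop). It stays where it is pushed. Takes 3 to 5 N at first; near the bottom about 10 N while turning, 20 to 24 N without. The taper begins to grip at 0.002; from 0.006 on it holds the handle against the spring.
- mark (a joint): Direction of the red mark in rad, in the same measure as joint cock: the pointer stands at the mark when the two are equal.
- sw1_nub (a point): Centre of switch 1's white nub (leftmost seen from the robot, +y end), 10 mm above the top of the fixed 120 x 150 x 70 mm box. Nub: 9 mm along its travel (frame x), 8 mm wide, top 20 mm above the box. The x axis points to on: the green stripe, away from the robot. Four nubs 26 mm apart, travel 12 mm.
- sw2_nub (a point): Nub of switch 2, like switch 1.
- sw3_nub (a point): Nub of switch 3, like switch 1.
- sw4_nub (a point): Nub of switch 4, the rightmost seen from the robot (-y end), like switch 1.
- sw1 (a joint): Switch 1: 0 off (white stripe) to 0.012 m on (green stripe), hard stops at both ends; little friction and a light snap over the middle.
- sw2 (a joint): Switch 2, the same.
- sw3 (a joint): Switch 3, the same.
- sw4 (a joint): Switch 4, the same.
- pot_lid: Round aluminium pot lid, 180 mm in diameter, 40 mm tall with its black knob, lying on the slab. Origin: centre of its underside. Bystander.
- tongs: Steel spring tongs 300 mm long, 80 mm wide, 14 mm tall, lying on the slab along the frame's x. Origin: middle, on the slab. Bystander.
- tub: Clear plastic tub 158 x 118 x 68 mm with a blue snap lid on. Origin: centre of its underside. Bystander.

How it is judged:
On the way, in this order (a step that is already met when the one before it is completed fails the run):
1. the four switches are set on, off, on, on (value of joint each of sw1, sw3, sw4 above 0.0085 m and value of joint sw2 below 0.0035 m), for 0.2 s.
2. the plug is being pressed into its taper (at least 3.5 mm down) while the handle is still being turned, short of the mark (value of joint press above 0.0035 m and angle between the x axis of cock_grip and the x axis of mark_tab, either way round above 0.15 rad), for 0.05 s.
3. the cock is pressed into its taper with its pointer at the red mark (value of joint press above 0.006 m and angle between the x axis of cock_grip and the x axis of mark_tab, either way round below 0.14 rad), for 0.2 s.
At the end, for the whole second after the job is handed in: Switches 1, 3 and 4 are on (within 3.5 mm of their on end) and switch 2 is off (within 3.5 mm of its off end); the cock's plug is pressed at least 6 mm down, and with the handle let go its pointer stays within 0.14 rad (8 degrees) of the red mark (all of step 1 and all of step 3); the robot touches nothing.
It fails at once if the pot lid is shifted more than 25 mm (distance of pot_lid from where it was at the start of the episode above 0.025 m).
It fails at once if the tongs are shifted more than 25 mm (distance of tongs from where it was at the start of the episode above 0.025 m).
It fails at once if the tub is shifted more than 25 mm (distance of tub from where it was at the start of the episode above 0.025 m).
It also fails if it takes over 61 s, if anything falls off the work surface, if the arm or the gripper's body presses on something with over 40 N, if the wrist force passes 120 N, or if a joint passes its speed limit or range.

## Robot

A 7-joint arm with a two-finger parallel gripper is mounted at the origin on the work surface. World frame = base frame: x ahead of the robot, y to its left, z up, the work surface at z = 0. Lengths are in m, angles in rad, forces in N, time in s.
With the tool pointing down it reaches from about 0.4 to 0.85 m from the base axis. Payload 4.5 kg.
Tool frame: the origin (TCP) lies between the finger pads; the fingertips stand r.tcp_to_tips ahead of it and the grasp point (between the pads) lies 2 mm behind it (r.tcp_to_tips is the distance from the TCP to the fingertips, in m); y points along the fingers, x is the direction in which the jaws open and shut, and the axes are right-handed (so a half turn about y gives the same grasp; the last joint's range is limited). The gripper opens to 85 mm and grips with 20 to 120 N. Pads are 22 mm wide; open, the fingers measure 114 mm over their backs; the gripper's body (76 mm by 85 mm) begins 54 mm behind the grasp point. The pads swing forward as they close: fully open they stand 13 mm farther back than shut.
Start: joints at [1.137, 0.689, -0.195, 1.565, 0.157, 0.902, -0.215], TCP at [0.282, -0.558, 0.248] pointing down, gripper open.
Joint ranges: [-3.01, 3.01], [-0.46, 2.08], [-1.47, 1.51], [0.13, 2.56], [-1, 4.14], [0.04, 2.09], [-2.66, 2.66]. Speed limits (rad/s): [2.57, 2.57, 3.14, 3.14, 3.14, 3.14, 3.14].

## Interface

Orientations are given as a unit quaternion [x, y, z, w].
In Python, from plant import r gives the robot as it stands.
- The arm moves only by the tool send_rows, never from a script. Its argument "series" is a list of rows, each an object of numbers: "fingers": the closure in counts, from 0 (fully open) to 255 (shut); "dx", "dy", "dz": the shift along the tool's x, y, z in m; "rx", "ry", "rz": the turn, a rotation vector about the tool's x, y, z in degrees. In form: [{"fingers": .., "dx": .., "dy": .., "dz": .., "rx": .., "ry": .., "rz": ..}, ...]. A call has 1 to 5 rows; each row shifts and turns the commanded pose from where the row before left it, along the tool's axes as they then stand; what a row does not reach is not made up. A row lasts 1/10 s, in which the tool goes at most 50 mm and 8.59 degrees, less where a joint would pass 70% of its speed; a pose out of reach is approached as far as the arm can. A call with a gripper value outside its range is refused whole. The fingers move at their own pace and stop on an object; the grip force is fixed at half the most. Time passes only in rows, so rows that do not move let the fingers close. It gives the time, the measured TCP pose, the force and the opening at its end, in the units of the state.
- r.sense(): the state, without advancing time (a new reading comes with each control period).
- r.capture(name): name is "side" or "top"; returns the picture (420x560x3 uint8, red, green, blue); there is no depth.
- r.camera_info(name): a dict with "mtx" (3x3 intrinsics, pixels), "R" (3x3) and "t" (3): a world point X has camera coordinates R X + t. Camera axes: x right, y down, z forward; pixel columns grow to the right and rows downward; lengths in m; the calibration is good to about 2 mm. A picture is of the moment at which its call begins. camera_info takes no time and is no camera call.
- r.hand_in(): hands the job in, once; it reports no verdict.
The state is a dict: "time": time; "q": joint angles; "joint_vel": joint speeds; "effort": joint torques, N m; "ee_pos": TCP position; "eef_rot": TCP orientation; "contact_force": force on the tool from outside, world axes, zero at the start; "torque": the same for the moment, N m; "grip_width": finger opening in m.
Only numpy, scipy, OpenCV 4.12 (cv2) and the standard library are available. Lean on these libraries where they do the work, as an engineer would, in place of code of your own. Each camera call takes 0.05 s, during which the arm holds its last target. There are 200 camera calls.

## Working session

There is one attempt and no reset: what is moved stays moved. The work goes in short steps, Python scripts to look and compute and a tool call to move; the robot and the scene stay as the last step left them, time stands still between calls to the robot, and variables do not carry over. Pictures are saved under pics/ and viewed, about 8 in all and at most 12, crops included, and the job is handed in when it is done.

Besides the shell and the picture viewer there is one more tool, called after "Emit:" as a command line: name --argument value ..., lists and objects as JSON in quotes. send_rows: Moves the arm, as the interface text tells. Its arguments: {"type":"object","properties":{"series":{"type":"array","items":{"type":"object","properties":{"fingers":{"type":"number"},"dx":{"type":"number"},"dy":{"type":"number"},"dz":{"type":"number"},"rx":{"type":"number"},"ry":{"type":"number"},"rz":{"type":"number"}}}}},"required":["series"]}

```bash
ls; mkdir -p pics; python3 - <<'E'
from plant import r
import cv2
print(r.sense(), r.tcp_to_tips)
for n in("side","top"):
    im=r.capture(n); cv2.imwrite(f"pics/{n}0.png",im[:,:,::-1]); 
    c=r.camera_info(n); print(n,c, -c["R"].T@c["t"])
E
```

```text
pics
{'time': 0.0, 'q': array([ 1.13680922,  0.68999241, -0.19452285,  1.56635796,  0.15729494,
        0.90246971, -0.21513363]), 'joint_vel': array([-0.00131644, -0.00026321,  0.00104072, -0.00035254,  0.00225824,
       -0.0021197 ,  0.00015389]), 'effort': array([ 9.46686960e-04, -5.39613926e+01, -1.26647349e+00, -1.58539850e+01,
        9.10831557e-03,  9.39882360e-03, -5.29537054e-07]), 'ee_pos': array([ 0.2815054 , -0.55732326,  0.24747526]), 'eef_rot': array([-0.6019759 ,  0.37105902, -0.3699114 ,  0.60258259]), 'contact_force': array([-0.2494621 ,  0.19139216,  0.00461705]), 'torque': array([ 0.04425218,  0.00922325, -0.05388823]), 'grip_width': 0.08525133431991087} 0.017
side {'mtx': array([[385.13440067,   0.        , 273.42420483],
       [  0.        , 385.13440067, 210.19616943],
       [  0.        ,   0.        ,   1.        ]]), 'R': array([[-0.64584633, -0.76331732, -0.01513891],
       [-0.54556261,  0.47529301, -0.69025937],
       [ 0.53408235, -0.43754225, -0.72340364]]), 't': array([0.30524856, 0.47817017, 0.50341435])} [0.1891507  0.22599562 0.69885435]
top {'mtx': array([[483.36438351,   0.        , 274.57161059],
       [  0.        , 483.36438351, 216.77175932],
       [  0.        ,   0.        ,   1.        ]]), 'R': array([[ 0.00389112, -0.99979842, -0.01969739],
       [-0.99662063, -0.00226105, -0.08211099],
       [ 0.0820499 ,  0.01995033, -0.99642852]]), 't': array([-0.12773625,  0.6137479 ,  1.15835854])} [ 0.51712764 -0.14943242  1.20210087]
```

View pics/top0.png

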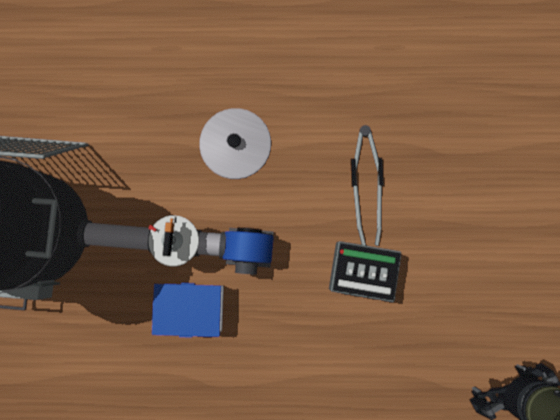

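View pics/side0.png

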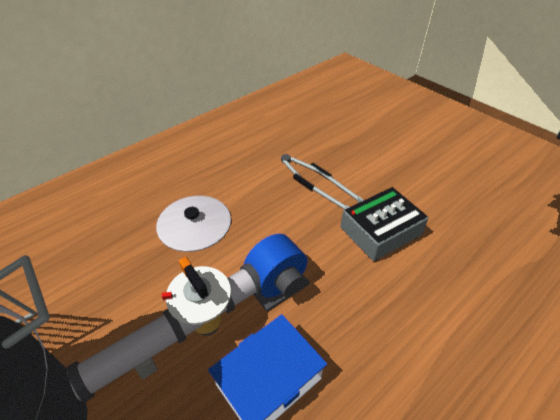

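The top view shows the cock's dial at (173,241), with the orange pointer at (169,225) and the red tab at (153,228). The switch box is at (366,271), with nubs around (350–384, 270). The side view shows the same items: dial (198,294), red tab (167,296), nubs (372–400, 212). Next I'll take enlarged crops and the ray measurements.

```bash
cat > h.py <<'E'
import numpy as np, cv2
from plant import r
def ray(n,uv):
    c=r.camera_info(n); d=c["R"].T@np.linalg.inv(c["mtx"])@np.array([uv[0],uv[1],1.]); return -c["R"].T@c["t"],d
def onz(n,uv,z):
    o,d=ray(n,uv); return o+d*(z-o[2])/d[2]
def tri(a,b):
    o1,d1=ray("top",a);o2,d2=ray("side",b)
    s,t=np.linalg.lstsq(np.c_[d1,-d2],o2-o1,rcond=None)[0]
    p,q=o1+s*d1,o2+t*d2; return (p+q)/2,np.linalg.norm(p-q)
def proj(n,X):
    c=r.camera_info(n); p=c["mtx"]@(c["R"]@np.array(X)+c["t"]); return p[:2]/p[2]
def blobs(im,lo,hi,roi,amin=6):
    x0,y0,x1,y1=roi; m=cv2.inRange(cv2.cvtColor(im[y0:y1,x0:x1],cv2.COLOR_RGB2HSV),lo,hi)
    k,_,s,c=cv2.connectedComponentsWithStats(m)
    return [(c[i]+[x0,y0],s[i].tolist()) for i in range(1,k) if s[i,4]>=amin]
E
python3 - <<'E'
from h import *
t=cv2.imread("pics/top0.png");s=cv2.imread("pics/side0.png")
def crop(im,x,y,w=50,h=37): return cv2.resize(im[y-h:y+h,x-w:x+w],(400,296),interpolation=cv2.INTER_NEAREST)
cv2.imwrite("pics/m0.png",np.vstack([np.hstack([crop(t,173,241),crop(t,366,271)]),np.hstack([crop(s,198,290),crop(s,385,220)])]))
T=t[:,:,::-1];S=s[:,:,::-1]
for n,im,rs in(("top",T,[(120,200,220,280),(330,240,405,305)]),("side",S,[(150,250,240,340),(340,180,430,260)])):
    print(n,"red",blobs(im,(0,180,100),(4,255,255),rs[0],3),"\n or",blobs(im,(8,180,150),(20,255,255),rs[0],3))
    print(" white dial",blobs(im,(0,0,170),(180,60,255),rs[0],50)); 
    for b in blobs(im,(0,0,150),(180,60,255),rs[1],8): print("  nub",b)
    print(" green",blobs(im,(50,120,60),(80,255,255),rs[1],20))
E
```

```text
top red [(array([151.9, 227.2]), [30, 25, 6, 5, 10])] 
 or []
 white dial [(array([163.31438721, 243.81527531]), [31, 16, 34, 49, 563]), (array([188.04472843, 233.30670927]), [54, 16, 24, 43, 313]), (array([212.57692308, 243.05769231]), [87, 40, 12, 7, 52])]
  nub (array([349.72916667, 268.20833333]), [17, 23, 6, 11, 48])
  nub (array([361.10638298, 270.17021277]), [29, 25, 5, 11, 47])
  nub (array([372.26666667, 272.04444444]), [39, 27, 7, 11, 45])
  nub (array([383.45652174, 273.91304348]), [51, 29, 6, 11, 46])
  nub (array([363.92439863, 286.53264605]), [8, 40, 52, 14, 291])
 green [(array([369.15605096, 255.8566879 ]), [14, 9, 51, 14, 314])]
side red [(array([166.18, 294.98]), [12, 42, 10, 7, 50])] 
 or [(array([183.76190476, 262.56190476]), [29, 6, 12, 17, 105])]
 white dial [(array([216.71019108, 277.18152866]), [44, 16, 37, 32, 314]), (array([236.10227273, 277.78409091]), [80, 21, 10, 16, 88]), (array([191.28769119, 301.59941733]), [16, 22, 62, 51, 1373])]
  nub (array([350.1875, 192.1375]), [0, 4, 23, 17, 80])
  nub (array([385.99588477, 210.59259259]), [27, 19, 38, 25, 243])
  nub (array([343.28571429, 205.46428571]), [0, 22, 9, 7, 28])
  nub (array([396.148, 222.38 ]), [35, 30, 44, 25, 250])
 green [(array([374.5       , 202.16044776]), [14, 11, 43, 24, 268])]
```

View pics/m0.png

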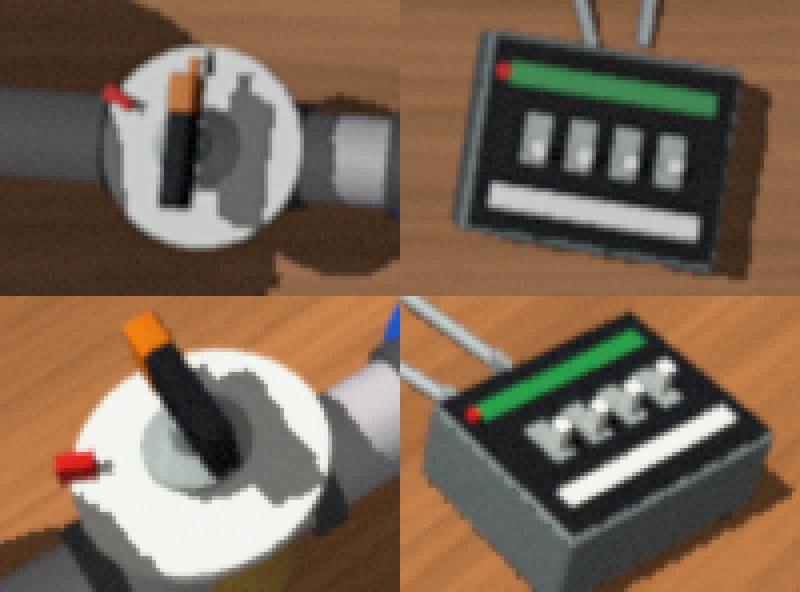

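The crops show the pointer near 12 o'clock and the red tab about 60° anticlockwise of it. All four nubs have bright tops that are mostly at the white (off) end, but nub 4 needs a check. I'll measure these.

```bash
cat > m.py <<'E'
from h import *
t=cv2.imread("pics/top0.png")[:,:,::-1];s=cv2.imread("pics/side0.png")[:,:,::-1]
np.set_printoptions(precision=4,suppress=True)
# box frame from stripes at z=.07
tri0=tri((369.16,255.86),(374.5,202.16)); tw=tri((363.92,286.53),(396.15,222.38)); print("green",tri0,"white",tw)
g=tri0[0];w=tw[0]; ex=(g-w);ex[2]=0;ex/=np.linalg.norm(ex);ey=np.array([-ex[1],ex[0],0]);mid=(g+w)/2
print("ex",ex,np.degrees(np.arctan2(ex[1],ex[0])),"mid",mid)
for n,im,roi in(("top",t,(345,262,392,281)),("side",s,(370,194,412,220))):
    x0,y0,x1,y1=roi; v=im[y0:y1,x0:x1].min(2); print(n)
    if n=="side": print(v.max(), np.percentile(v,95))
    for th in (180,200,220):
        k,_,st,c=cv2.connectedComponentsWithStats((v>th).astype(np.uint8))
        for i in range(1,k):
            if st[i,4]>3:
                p=onz(n,c[i]+[x0,y0],.09); print(th,c[i]+[x0,y0],st[i,4],"z.09:",p,"box",(p-mid)@ex,(p-mid)@ey)
# expected pixel for nub tops at +-6 mm
# dial
T=cv2.cvtColor(t,cv2.COLOR_RGB2HSV);S=cv2.cvtColor(s,cv2.COLOR_RGB2HSV)
print("tab",tri((152.3,227.6),(166.2,295)), [onz("top",(152.3,227.6),.124),onz("side",(166.2,295),.124)])
for n,H,roi in(("top",T,(140,205,210,275)),("side",S,(155,255,236,345))):
    x0,y0,x1,y1=roi;o=cv2.inRange(H[y0:y1,x0:x1],(5,150,60),(22,255,255))
    k,_,st,c=cv2.connectedComponentsWithStats(o)
    for i in range(1,k):
        if st[i,4]>8: print(n,"orange",c[i]+[x0,y0],st[i])
E
python3 m.py; python3 - <<'E'
from h import *
from scipy.spatial.transform import Rotation as R
x=r.sense();print(R.from_quat(x["eef_rot"]).as_matrix().round(4))
E
```

```text
green (array([ 0.5204, -0.3467,  0.0692]), np.float64(0.0019733805794555853)) white (array([ 0.4496, -0.3338,  0.0689]), np.float64(0.002033022909613874))
ex [ 0.9839 -0.1789  0.    ] -10.305545056336902 mid [ 0.485  -0.3403  0.069 ]
top
180 [350.1111 270.6667] 9 z.09: [ 0.4857 -0.3     0.09  ] box -0.006486382722326222 0.03978228511196689
180 [361.5714 272.7143] 7 z.09: [ 0.4812 -0.326   0.09  ] box -0.006285523386010607 0.013388877462448849
180 [373. 274.] 9 z.09: [ 0.4784 -0.3519  0.09  ] box -0.004397802168937621 -0.012604345613162725
180 [384.125 275.125] 8 z.09: [ 0.476  -0.3771  0.09  ] box -0.0022803240453936895 -0.03782624757254984
side
243 232.0
180 [400.2941 201.1176] 17 z.09: [ 0.4749 -0.3727  0.09  ] box -0.004173619419022147 -0.033668566941894074
180 [392.381  205.9524] 21 z.09: [ 0.477  -0.3474  0.09  ] box -0.006609280658807636 -0.00846015763041297
180 [383.7273 211.2273] 22 z.09: [ 0.4793 -0.3205  0.09  ] box -0.009180924263437633 0.01842193056151899
180 [374.4762 215.5714] 21 z.09: [ 0.4841 -0.2954  0.09  ] box -0.008934685682596592 0.04395755281881675
180 [406.2308
[... 836 characters left out ...]
.09: [ 0.4805 -0.3247  0.09  ] box -0.007217500390053569 0.014531080207219672
220 [406.2683 216.9024] 41 z.09: [ 0.4373 -0.3433  0.09  ] box -0.046436430735250174 -0.011535343540550979
220 [375.     214.7143] 7 z.09: [ 0.485  -0.2982  0.09  ] box -0.007560609339774861 0.041351744606788664
tab (array([0.5809, 0.1466, 0.1242]), np.float64(4.8501821453274314e-05)) [array([0.5809, 0.1467, 0.124 ]), array([0.5809, 0.1466, 0.124 ])]
top orange [168.9516 226.6613] [26 14  7 14 62]
side orange [184.4492 270.5583] [   0    0   81   63 1723]
side orange [215.2351 331.5016] [ 26  54  55  36 923]
[[ 4.510e-01 -9.000e-04  8.925e-01]
 [-8.925e-01  1.500e-03  4.510e-01]
 [-1.700e-03 -1.000e+00 -1.000e-04]]
```

```bash
cat >> m.py <<'E'
print("----")
for n,H,roi in(("top",T,(330,240,405,305)),("side",S,(360,180,430,245))):
  x0,y0,x1,y1=roi
  for nm,lo,hi in(("green",(50,100,50),(85,255,255)),("white",(0,0,185),(180,60,255))):
    m=cv2.inRange(H[y0:y1,x0:x1],lo,hi);k,L,st,c=cv2.connectedComponentsWithStats(m);i=1+st[1:,4].argmax()
    yx=np.argwhere(L==i); P=np.array([onz(n,(q[1]+x0,q[0]+y0),.07)[:2] for q in yx]); ctr,sz,_=rr=cv2.minAreaRect(P.astype(np.float32)*1000)
    u,sv,vt=np.linalg.svd(P-P.mean(0)); d=vt[0]*np.sign(vt[0][1]); print(n,nm,"yaw ey-90",np.degrees(np.arctan2(-d[0],d[1])),P.mean(0),"rect",rr)
# dial ellipse: rim of dial disc at z .118
for n,im,H,roi in(("top",t,T,(140,205,210,275)),("side",s,S,(155,255,240,345))):
    x0,y0,x1,y1=roi; m=cv2.inRange(H[y0:y1,x0:x1],(0,0,170),(180,50,255))
    k,L,st,c=cv2.connectedComponentsWithStats(m); m=np.isin(L,[i for i in range(1,k) if st[i,4]>60]).astype(np.uint8)
    cs,_=cv2.findContours(m,cv2.RETR_EXTERNAL,cv2.CHAIN_APPROX_NONE); h=cv2.convexHull(np.vstack(cs))[:,0]+[x0,y0]
    Q=np.array([onz(n,q,.118)[:2] for q in h]); 
    A=np.c_[2*Q,np.ones(len(Q))]; a=np.linalg.lstsq(A,(Q**2).sum(1),rcond=None)[0]; print(n,"dial circ",a[:2],np.sqrt(a[2]+a[0]**2+a[1]**2))
    R_=np.linalg.norm(Q-a[:2],axis=1); print((R_*1000).round(0))
    # handle black+orange top
for p in [(168.95,226.66)]: print("orange top",onz("top",p,.18))
print("black px top",[ (c,onz("top",c,.175)) for c,st in blobs(t,(0,0,0),(180,255,55),(158,215,185,262),20)])
print("side orange",[ (c,st,onz("side",c,.175)) for c,st in blobs(s,(8,180,120),(20,255,255),(170,250,215,285),20)])
E
python3 m.py | sed '1,/----/d'
```

```text
top green yaw ey-90 -9.384938202816615 [ 0.5198 -0.3476] rect ((519.7932739257812, -347.3101501464844), (121.25016021728516, 16.441091537475586), 80.71641540527344)
top white yaw ey-90 -9.40130505429495 [ 0.4489 -0.3346] rect ((448.9046936035156, -334.31011962890625), (117.50601959228516, 9.83582878112793), 80.84275817871094)
side green yaw ey-90 -8.918998315168311 [ 0.5191 -0.3534] rect ((519.4351806640625, -352.72357177734375), (111.29591369628906, 17.081401824951172), 81.10070037841797)
side white yaw ey-90 -9.215205044113526 [ 0.4497 -0.3321] rect ((449.4123840332031, -334.07916259765625), (118.86507415771484, 11.975397109985352), 80.66020202636719)
top dial circ [0.5535 0.1007] 0.05529203722526364
[56. 56. 56. 55. 55. 56. 55. 54. 55. 55. 55. 55. 55. 55. 56. 56. 56. 55.
 55. 55. 55. 55. 55. 55.]
side dial circ [0.5523 0.093 ] 0.05929305616745988
[64. 53. 55. 56. 57. 59. 59. 60. 62. 57. 62. 63. 63. 62. 62. 61. 60. 60.
 60. 58. 57. 53. 52. 52. 73.]
orange top [0.5797 0.0957 0.18  ]
black px top [(array([168.1453, 243.0279]), array([0.545 , 0.0979, 0.175 ]))]
side orange [(array([183.8807, 262.7064]), [9, 6, 12, 17, 109], array([0.5816, 0.1003, 0.175 ]))]
```

Emit:
send_rows --series '[{"fingers":150,"dx":-0.0167,"dz":0.0378},{"fingers":150,"dx":-0.0167,"dz":0.0378},{"fingers":150,"dx":-0.0167,"dz":0.0378},{"fingers":150,"dx":-0.0167,"dz":0.0378},{"fingers":150,"dx":-0.0167,"dz":0.0378}]'

```text
invalid input
```

Emit:
send_rows --series '[{"fingers":150,"dx":-0.0167,"dz":0.0378},{"fingers":150,"dx":-0.0167,"dz":0.0378},{"fingers":150,"dx":-0.0167,"dz":0.0378},{"fingers":150,"ry":-7.7},{"fingers":150,"ry":-7.7}]'

```text
invalid input
```

Emit:
send_rows --series '[{"fingers":150,"ry":-7.7},{"fingers":150,"ry":-7.7},{"fingers":150,"ry":-7.7},{"fingers":150,"ry":-7.7},{"fingers":150,"ry":-7.7}]'

```text
invalid input
```

```bash
cat > st.py <<'E'
from h import *
from scipy.spatial.transform import Rotation as R
np.set_printoptions(precision=4,suppress=True)
x=r.sense();M=R.from_quat(x["eef_rot"]).as_matrix()
print("t",x["time"],"tcp",x["ee_pos"],"yawx",np.degrees(np.arctan2(M[1,0],M[0,0])),"ydir",M[:,1],"q",x["q"],"F",x["contact_force"],"w",x["grip_width"])
E
python3 st.py
```

```text
t 0.1 tcp [ 0.2815 -0.5574  0.2475] yawx -63.191221885096645 ydir [-0.0009  0.0015 -1.    ] q [ 1.1368  0.6899 -0.1945  1.5662  0.1573  0.9025 -0.2151] F [ 0.4726 -0.2381  0.1071] w 0.08512731699895588
```

Emit:
send_rows --series '[{"fingers":150,"dx":-0.0167,"dy":0,"dz":0.0378,"rx":0,"ry":0,"rz":0},{"fingers":150,"dx":-0.0167,"dy":0,"dz":0.0378,"rx":0,"ry":0,"rz":0},{"fingers":150,"dx":-0.0167,"dy":0,"dz":0.0378,"rx":0,"ry":0,"rz":0},{"fingers":150,"dx":-0.0167,"dy":0,"dz":0.0378,"rx":0,"ry":0,"rz":0},{"fingers":150,"dx":-0.0167,"dy":0,"dz":0.0378,"rx":0,"ry":0,"rz":0}]'

```text
time: 0.6
ee_pos: [0.4135, -0.3966, 0.248]
eef_rot: [-0.602, 0.371, -0.37, 0.602]
contact_force: [0.9, -0.7, -0.4]
grip_width: 0.0351
```

Emit:
send_rows --series '[{"fingers":150,"dx":-0.0167,"dy":0,"dz":0.0378,"rx":0,"ry":0,"rz":0},{"fingers":150,"dx":-0.0167,"dy":0,"dz":0.0378,"rx":0,"ry":0,"rz":0},{"fingers":150,"dx":-0.0167,"dy":0,"dz":0.0378,"rx":0,"ry":0,"rz":0},{"fingers":150,"dx":0,"dy":0,"dz":0,"rx":0,"ry":-7.7,"rz":0},{"fingers":150,"dx":0,"dy":0,"dz":0,"rx":0,"ry":-7.7,"rz":0}]'

```text
time: 1.1
ee_pos: [0.4927, -0.2999, 0.2479]
eef_rot: [-0.648, 0.283, -0.283, 0.648]
contact_force: [-1.0, -0.4, -0.3]
grip_width: 0.0351
```

Emit:
send_rows --series '[{"fingers":150,"dx":0,"dy":0,"dz":0,"rx":0,"ry":-7.7,"rz":0},{"fingers":150,"dx":0,"dy":0,"dz":0,"rx":0,"ry":-7.7,"rz":0},{"fingers":150,"dx":0,"dy":0,"dz":0,"rx":0,"ry":-7.7,"rz":0},{"fingers":150,"dx":0,"dy":0,"dz":0,"rx":0,"ry":-7.7,"rz":0},{"fingers":150,"dx":0,"dy":0,"dz":0,"rx":0,"ry":-7.7,"rz":0}]'

```text
time: 1.6
ee_pos: [0.4912, -0.3022, 0.2479]
eef_rot: [-0.705, 0.056, -0.055, 0.705]
contact_force: [-0.0, 0.2, -0.4]
grip_width: 0.035
```

```bash
python3 st.py
```

```text
t 1.6 tcp [ 0.4912 -0.3022  0.2479] yawx -8.98160999664281 ydir [-0.0009  0.0002 -1.    ] q [ 0.7288  0.6494 -0.439   1.7072  0.3451  0.8634 -0.0157] F [-0.0485  0.2051 -0.4379] w 0.034953754894297834
```

Emit:
send_rows --series '[{"fingers":150,"dx":0,"dy":0.04,"dz":0,"rx":0,"ry":0,"rz":0},{"fingers":150,"dx":0,"dy":0.04,"dz":0,"rx":0,"ry":0,"rz":0},{"fingers":150,"dx":0,"dy":0.04,"dz":0,"rx":0,"ry":0,"rz":0},{"fingers":150,"dx":0,"dy":0.02,"dz":0,"rx":0,"ry":0,"rz":0},{"fingers":150,"dx":0,"dy":0.013,"dz":0,"rx":0,"ry":0,"rz":0}]'

```text
time: 2.1
ee_pos: [0.4903, -0.3017, 0.093]
eef_rot: [-0.704, 0.058, -0.056, 0.705]
contact_force: [0.9, 0.1, 0.1]
grip_width: 0.0352
```

```bash
python3 st.py; python3 - <<'E'
from h import *
s=r.capture("side")[:,:,::-1];t=r.capture("top")[:,:,::-1]
c=lambda im,x,y:cv2.resize(im[y-45:y+45,x-40:x+40],(400,450),interpolation=cv2.INTER_NEAREST)
cv2.imwrite("pics/n1.png",np.hstack([c(s,388,205),c(t,366,268)]))
E
```

```text
t 2.1 tcp [ 0.4903 -0.3017  0.093 ] yawx -9.288095243755984 ydir [-0.0032  0.0015 -1.    ] q [ 0.6537  0.8626 -0.3155  1.8259  0.4822  0.5332 -0.142 ] F [0.8743 0.0687 0.139 ] w 0.03519497357590736
```

View pics/n1.png

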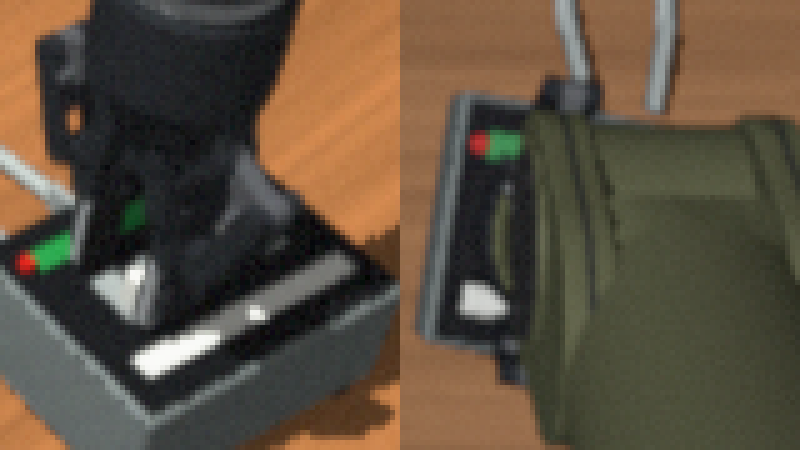

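In the side crop the open fingers straddle nub 1 with clear space on both sides, just above the box top. Next I push it towards green.

Emit:
send_rows --series '[{"fingers":150,"dx":0.006,"dy":0,"dz":0,"rx":0,"ry":0,"rz":0},{"fingers":150,"dx":0.005,"dy":0,"dz":0,"rx":0,"ry":0,"rz":0},{"fingers":150,"dx":0.004,"dy":0,"dz":0,"rx":0,"ry":0,"rz":0},{"fingers":150,"dx":0.003,"dy":0,"dz":0,"rx":0,"ry":0,"rz":0}]'

```text
time: 2.6
ee_pos: [0.509, -0.3053, 0.0961]
eef_rot: [0.705, -0.058, 0.057, -0.705]
contact_force: [-4.7, 1.3, 4.5]
grip_width: 0.035
```

Emit:
send_rows --series '[{"fingers":150,"dx":0.001,"dy":0,"dz":0,"rx":0,"ry":0,"rz":0},{"fingers":150,"dx":0,"dy":0,"dz":0,"rx":0,"ry":0,"rz":0}]'

```text
time: 2.8
ee_pos: [0.509, -0.3054, 0.0954]
eef_rot: [0.705, -0.058, 0.057, -0.705]
contact_force: [-4.6, 1.5, 3.6]
grip_width: 0.0352
```

```bash
python3 st.py; python3 - <<'E'
from h import *
s=r.capture("side")[:,:,::-1]
c=lambda im,x,y:cv2.resize(im[y-45:y+45,x-40:x+40],(400,450),interpolation=cv2.INTER_NEAREST)
cv2.imwrite("pics/n2.png",c(s,388,205))
E
```

```text
t 2.8 tcp [ 0.509  -0.3054  0.0954] yawx -9.315333640421846 ydir [-0.0025 -0.     -1.    ] q [ 0.6471  0.8749 -0.3262  1.7707  0.4704  0.5763 -0.1326] F [-4.6089  1.5475  3.5926] w 0.035248095271340554
```

View pics/n2.png

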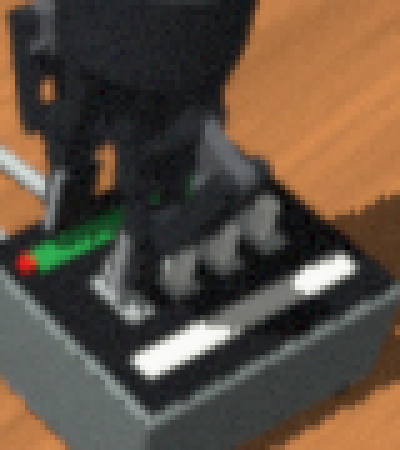

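Nub 1 seems to have been pushed: 4.6 N of stop force, with the finger over the slot. I'll back off, slide over to nub 3 and look.

Emit:
send_rows --series '[{"fingers":150,"dx":-0.01,"dy":-0.002,"dz":0,"rx":0,"ry":0,"rz":0},{"fingers":150,"dx":-0.009,"dy":0,"dz":0,"rx":0,"ry":0,"rz":0},{"fingers":150,"dx":0,"dy":0,"dz":-0.026,"rx":0,"ry":0,"rz":0},{"fingers":150,"dx":0,"dy":0,"dz":-0.026,"rx":0,"ry":0,"rz":0},{"fingers":150,"dx":0,"dy":0,"dz":0,"rx":0,"ry":0,"rz":0}]'

```text
time: 3.35
ee_pos: [0.4814, -0.3589, 0.0973]
eef_rot: [0.706, -0.059, 0.06, -0.703]
contact_force: [-0.7, -0.2, -0.5]
grip_width: 0.0353
```

```bash
python3 st.py; python3 - <<'E'
from h import *
s=r.capture("side")[:,:,::-1];t=r.capture("top")[:,:,::-1]
c=lambda im,x,y:cv2.resize(im[y-45:y+45,x-40:x+40],(400,450),interpolation=cv2.INTER_NEAREST)
cv2.imwrite("pics/n3.png",np.hstack([c(s,388,205),c(t,366,268)]))
E
```

```text
t 3.35 tcp [ 0.4814 -0.3589  0.0973] yawx -9.666998620201387 ydir [ 0.0008 -0.0044 -1.    ] q [ 0.7533  0.8781 -0.3394  1.7533  0.4842  0.5914 -0.0481] F [-0.6714 -0.1685 -0.5078] w 0.03526373905843623
```

View pics/n3.png

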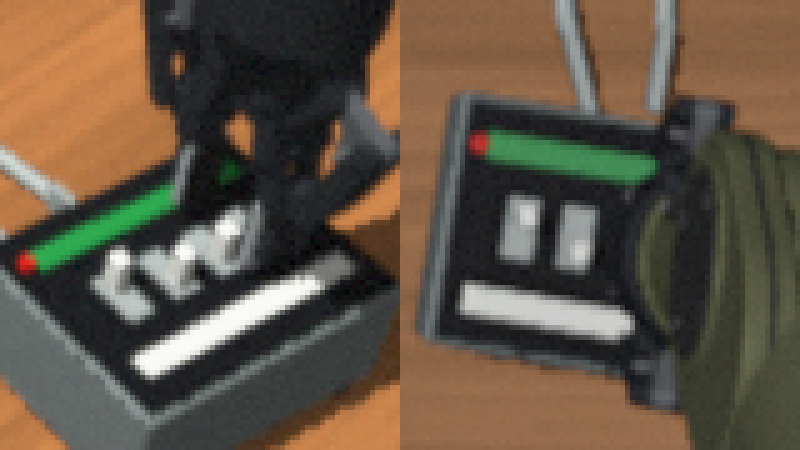

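Both views show nub 1 at the green end (on), nub 2 still at the white end, and the fingers straddling nub 3. Next I push nub 3.

Emit:
send_rows --series '[{"fingers":150,"dx":0.002,"dy":0.001,"dz":0.004,"rx":0,"ry":0,"rz":0},{"fingers":150,"dx":0.006,"dy":0,"dz":0,"rx":0,"ry":0,"rz":0},{"fingers":150,"dx":0.006,"dy":0,"dz":0,"rx":0,"ry":0,"rz":0},{"fingers":150,"dx":0.004,"dy":0,"dz":0,"rx":0,"ry":0,"rz":0},{"fingers":150,"dx":0.002,"dy":0,"dz":0,"rx":0,"ry":0,"rz":0}]'

```text
time: 3.95
ee_pos: [0.5015, -0.3516, 0.0959]
eef_rot: [-0.704, 0.059, -0.055, 0.705]
contact_force: [-7.7, 3.3, 3.6]
grip_width: 0.035
```

Emit:
send_rows --series '[{"fingers":150,"dx":0.001,"dy":0,"dz":0,"rx":0,"ry":0,"rz":0},{"fingers":150,"dx":-0.01,"dy":0,"dz":0,"rx":0,"ry":0,"rz":0},{"fingers":150,"dx":-0.011,"dy":0,"dz":0,"rx":0,"ry":0,"rz":0},{"fingers":150,"dx":0,"dy":0,"dz":-0.014,"rx":0,"ry":0,"rz":0},{"fingers":150,"dx":0,"dy":0,"dz":-0.012,"rx":0,"ry":0,"rz":0}]'

```text
time: 4.45
ee_pos: [0.4799, -0.3771, 0.0966]
eef_rot: [0.705, -0.057, 0.058, -0.704]
contact_force: [0.8, -0.2, -1.0]
grip_width: 0.035
```

Emit:
send_rows --series '[{"fingers":150,"dx":0,"dy":0,"dz":0,"rx":0,"ry":0,"rz":0}]'

```text
time: 4.55
ee_pos: [0.4792, -0.3793, 0.0964]
eef_rot: [0.706, -0.058, 0.059, -0.704]
contact_force: [-0.2, -1.1, -0.6]
grip_width: 0.0352
```

Emit:
send_rows --series '[{"fingers":150,"dx":0.004,"dy":0,"dz":0,"rx":0,"ry":0,"rz":0},{"fingers":150,"dx":0.006,"dy":0,"dz":0,"rx":0,"ry":0,"rz":0},{"fingers":150,"dx":0.005,"dy":0,"dz":0,"rx":0,"ry":0,"rz":0},{"fingers":150,"dx":0.003,"dy":0,"dz":0,"rx":0,"ry":0,"rz":0},{"fingers":150,"dx":0.002,"dy":0,"dz":0,"rx":0,"ry":0,"rz":0}]'

```text
time: 5.05
ee_pos: [0.4972, -0.3774, 0.0959]
eef_rot: [-0.704, 0.059, -0.055, 0.705]
contact_force: [-7.2, 2.5, 4.8]
grip_width: 0.0352
```

Emit:
send_rows --series '[{"fingers":150,"dx":0,"dy":0,"dz":0,"rx":0,"ry":0,"rz":0},{"fingers":150,"dx":-0.01,"dy":0,"dz":0,"rx":0,"ry":0,"rz":0},{"fingers":150,"dx":-0.01,"dy":0,"dz":0,"rx":0,"ry":0,"rz":0},{"fingers":150,"dx":0,"dy":-0.04,"dz":0,"rx":0,"ry":0,"rz":0},{"fingers":100,"dx":0,"dy":-0.05,"dz":0,"rx":0,"ry":0,"rz":0}]'

```text
time: 5.55
ee_pos: [0.4773, -0.3746, 0.1852]
eef_rot: [-0.704, 0.059, -0.056, 0.706]
contact_force: [1.7, -1.6, -0.1]
grip_width: 0.0484
```

Emit:
send_rows --series '[{"fingers":0,"dx":0,"dy":-0.05,"dz":0,"rx":0,"ry":0,"rz":0},{"fingers":0,"dx":0,"dy":-0.04,"dz":0.03,"rx":0,"ry":8.5,"rz":0},{"fingers":0,"dx":0,"dy":0,"dz":0.04,"rx":0,"ry":8.5,"rz":0},{"fingers":0,"dx":0,"dy":0,"dz":0.04,"rx":0,"ry":8.5,"rz":0},{"fingers":0,"dx":0,"dy":0,"dz":0.04,"rx":0,"ry":8.5,"rz":0}]'

```text
time: 6.05
ee_pos: [0.5367, -0.2378, 0.277]
eef_rot: [0.656, -0.263, 0.264, -0.656]
contact_force: [0.2, -0.5, -1.3]
grip_width: 0.0855
```

```bash
python3 st.py; python3 - <<'E'
from h import *
s=r.capture("side")[:,:,::-1];t=r.capture("top")[:,:,::-1]
cv2.imwrite("pics/s4.png",s);cv2.imwrite("pics/t4.png",t)
c=lambda im,x,y:cv2.resize(im[y-45:y+45,x-40:x+40],(400,450),interpolation=cv2.INTER_NEAREST)
cv2.imwrite("pics/n4.png",np.hstack([c(s,388,205),c(t,366,268)]))
E
```

```text
t 6.05 tcp [ 0.5367 -0.2378  0.277 ] yawx -43.696180675105325 ydir [ 0.0008 -0.0008 -1.    ] q [ 0.5094  0.6109 -0.2923  1.6474  0.2112  0.9133 -0.6251] F [ 0.1671 -0.4513 -1.2722] w 0.08554036543671076
```

View pics/n4.png

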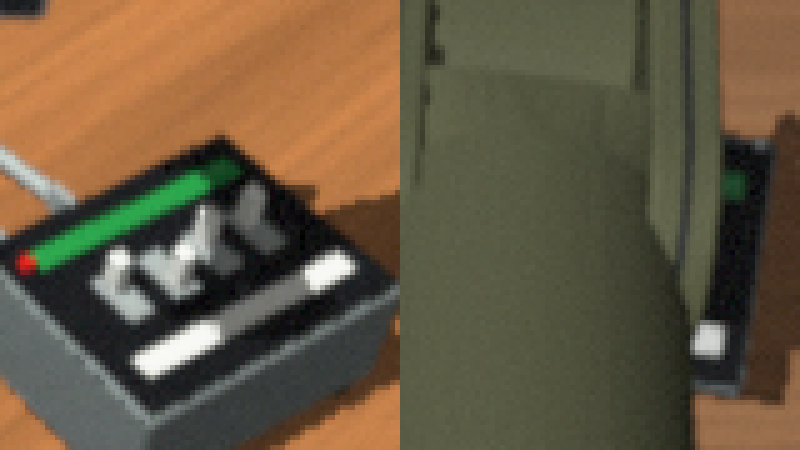

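The side view shows the switches at on, off, on, on. Next I turn the gripper and travel to above the cock.

Emit:
send_rows --series '[{"fingers":0,"dx":0,"dy":0,"dz":0,"rx":0,"ry":8.4,"rz":0},{"fingers":0,"dx":0,"dy":0,"dz":0,"rx":0,"ry":8.4,"rz":0},{"fingers":0,"dx":0,"dy":0,"dz":0,"rx":0,"ry":8.4,"rz":0},{"fingers":0,"dx":0,"dy":0,"dz":0,"rx":0,"ry":8.4,"rz":0},{"fingers":0,"dx":0,"dy":0,"dz":0,"rx":0,"ry":8.4,"rz":0}]'

```text
time: 6.65
ee_pos: [0.5366, -0.2395, 0.2762]
eef_rot: [0.519, -0.48, 0.481, -0.519]
contact_force: [0.3, -0.0, -0.8]
grip_width: 0.0855
```

Emit:
send_rows --series '[{"fingers":0,"dx":0,"dy":0,"dz":0,"rx":0,"ry":8.4,"rz":0},{"fingers":0,"dx":-0.042,"dy":0,"dz":0,"rx":0,"ry":0,"rz":0},{"fingers":0,"dx":-0.042,"dy":0,"dz":0,"rx":0,"ry":0,"rz":0},{"fingers":0,"dx":-0.042,"dy":0,"dz":0,"rx":0,"ry":0,"rz":0},{"fingers":0,"dx":-0.042,"dy":0,"dz":0,"rx":0,"ry":0,"rz":0}]'

```text
time: 7.15
ee_pos: [0.5476, -0.0704, 0.2763]
eef_rot: [0.483, -0.516, 0.516, -0.484]
contact_force: [0.6, -0.0, -0.2]
grip_width: 0.0852
```

Emit:
send_rows --series '[{"fingers":0,"dx":-0.042,"dy":0,"dz":0,"rx":0,"ry":0,"rz":0},{"fingers":0,"dx":-0.042,"dy":0,"dz":0,"rx":0,"ry":0,"rz":0},{"fingers":0,"dx":-0.042,"dy":0,"dz":0,"rx":0,"ry":0,"rz":0},{"fingers":0,"dx":-0.038,"dy":0,"dz":0,"rx":0,"ry":0,"rz":0},{"fingers":0,"dx":0,"dy":0,"dz":0,"rx":0,"ry":0,"rz":0}]'

```text
time: 7.65
ee_pos: [0.5582, 0.1, 0.2762]
eef_rot: [-0.485, 0.514, -0.512, 0.488]
contact_force: [0.3, -0.9, -0.1]
grip_width: 0.0853
```

```bash
python3 st.py
```

```text
t 7.65 tcp [0.5582 0.1    0.2762] yawx -93.06210879916362 ydir [ 0.001   0.0052 -1.    ] q [-0.2428  0.5731 -0.0217  1.7177  0.0094  0.8487 -1.8914] F [ 0.2609 -0.9022 -0.1042] w 0.08525537191985073
```

Emit:
send_rows --series '[{"fingers":0,"dx":0,"dy":0.03,"dz":-0.005,"rx":0,"ry":0,"rz":0},{"fingers":60,"dx":0,"dy":0.035,"dz":0,"rx":0,"ry":0,"rz":0},{"fingers":60,"dx":0,"dy":0.03,"dz":0,"rx":0,"ry":0,"rz":0},{"fingers":60,"dx":0,"dy":0.017,"dz":0,"rx":0,"ry":0,"rz":0},{"fingers":60,"dx":0,"dy":0,"dz":0,"rx":0,"ry":0,"rz":0}]'

```text
time: 8.15
ee_pos: [0.5517, 0.0914, 0.1621]
eef_rot: [-0.485, 0.517, -0.515, 0.482]
contact_force: [0.3, 0.2, -0.4]
grip_width: 0.0651
```

```bash
python3 st.py; python3 - <<'E'
from h import *
s=r.capture("side")[:,:,::-1]
cv2.imwrite("pics/n5.png",cv2.resize(s[220:330,130:260],(780,600),interpolation=cv2.INTER_NEAREST))
E
```

```text
t 8.15 tcp [0.5517 0.0914 0.1621] yawx -93.69828634753665 ydir [-0.0048 -0.0016 -1.    ] q [-0.2367  0.7236 -0.0169  1.8482  0.0213  0.575  -1.9026] F [ 0.2617  0.2221 -0.3733] w 0.06505706047541683
```

View pics/n5.png

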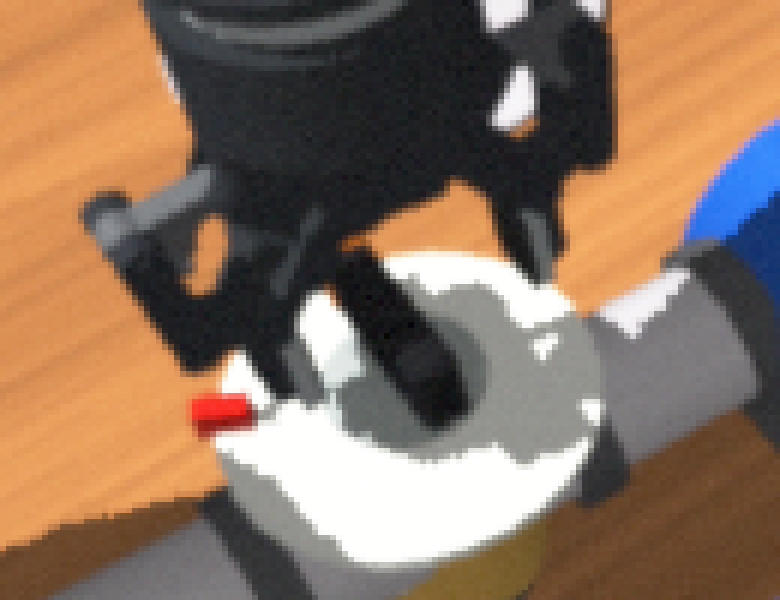

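The side crop shows the fingers straddling the black bar, clear of the red tab. The TCP is about 8 mm too far towards −y, so I'll centre it and close.

Emit:
send_rows --series '[{"fingers":60,"dx":-0.008,"dy":-0.001,"dz":0.002,"rx":0,"ry":0,"rz":0},{"fingers":140,"dx":0,"dy":0,"dz":0,"rx":0,"ry":0,"rz":0},{"fingers":180,"dx":0,"dy":0,"dz":0,"rx":0,"ry":0,"rz":0}]'

```text
time: 8.5
ee_pos: [0.5569, 0.1013, 0.1665]
eef_rot: [0.483, -0.515, 0.516, -0.485]
contact_force: [-0.3, 0.0, -1.2]
grip_width: 0.0372
```

Emit:
send_rows --series '[{"fingers":255,"dx":0,"dy":0,"dz":0,"rx":0,"ry":0,"rz":0},{"fingers":255,"dx":0,"dy":0,"dz":0,"rx":0,"ry":0,"rz":0},{"fingers":255,"dx":0,"dy":0,"dz":0,"rx":0,"ry":0,"rz":0}]'

```text
time: 8.8
ee_pos: [0.5564, 0.0999, 0.1656]
eef_rot: [0.483, -0.516, 0.516, -0.483]
contact_force: [0.5, -1.9, 1.0]
grip_width: 0.0132
```

```bash
python3 st.py
```

```text
t 8.8 tcp [0.5564 0.0999 0.1656] yawx -93.74087733387523 ydir [ 0.0007 -0.0007 -1.    ] q [-0.2512  0.7224 -0.0143  1.8329  0.0187  0.5859 -1.9136] F [ 0.4718 -1.9204  1.0106] w 0.013229153263061151
```

Emit:
send_rows --series '[{"fingers":255,"dx":0,"dy":0.001,"dz":0,"rx":0,"ry":-4,"rz":0},{"fingers":255,"dx":0,"dy":0.002,"dz":0,"rx":0,"ry":-5,"rz":0},{"fingers":255,"dx":0,"dy":0.002,"dz":0,"rx":0,"ry":-5,"rz":0},{"fingers":255,"dx":0,"dy":0.002,"dz":0,"rx":0,"ry":-5,"rz":0}]'

```text
time: 9.2
ee_pos: [0.5563, 0.101, 0.1595]
eef_rot: [-0.562, 0.428, -0.428, 0.563]
contact_force: [-3.9, -0.6, 14.5]
grip_width: 0.0131
```

```bash
python3 st.py
```

```text
t 9.2 tcp [0.5563 0.101  0.1595] yawx -74.54267542942927 ydir [ 0.0009  0.0008 -1.    ] q [-0.1969  0.7321 -0.1082  1.8342  0.131   0.5811 -1.6882] F [-3.9065 -0.6135 14.4592] w 0.013149781294342215
```

Emit:
send_rows --series '[{"fingers":255,"dx":0,"dy":0.002,"dz":0,"rx":0,"ry":-5,"rz":0},{"fingers":255,"dx":0,"dy":0.002,"dz":0,"rx":0,"ry":-5,"rz":0},{"fingers":255,"dx":0,"dy":0.001,"dz":0,"rx":0,"ry":-5,"rz":0},{"fingers":255,"dx":0,"dy":0,"dz":0,"rx":0,"ry":-5,"rz":0},{"fingers":255,"dx":0,"dy":0,"dz":0,"rx":0,"ry":-5,"rz":0}]'

```text
time: 9.7
ee_pos: [0.5556, 0.1024, 0.1562]
eef_rot: [-0.641, 0.296, -0.296, 0.643]
contact_force: [-7.6, 1.3, 24.4]
grip_width: 0.0131
```

```bash
python3 st.py; python3 - <<'E'
from h import *
s=r.capture("side")[:,:,::-1];t=r.capture("top")[:,:,::-1]
cv2.imwrite("pics/s6.png",s)
cv2.imwrite("pics/n6.png",cv2.resize(s[220:330,130:260],(780,600),interpolation=cv2.INTER_NEAREST))
for z in(.155,.118):
    print([ (c,st,onz("side",c,z)) for c,st in blobs(s[:,:,::-1],(8,180,120),(20,255,255),(150,240,215,320),12)])
E
```

```text
t 9.7 tcp [0.5556 0.1024 0.1562] yawx -49.50621283737203 ydir [ 0.0008  0.0019 -1.    ] q [-0.127   0.7424 -0.2301  1.8338  0.2758  0.5951 -1.392 ] F [-7.5824  1.2738 24.3777] w 0.01313336973411402
[]
[]
```

View pics/n6.png

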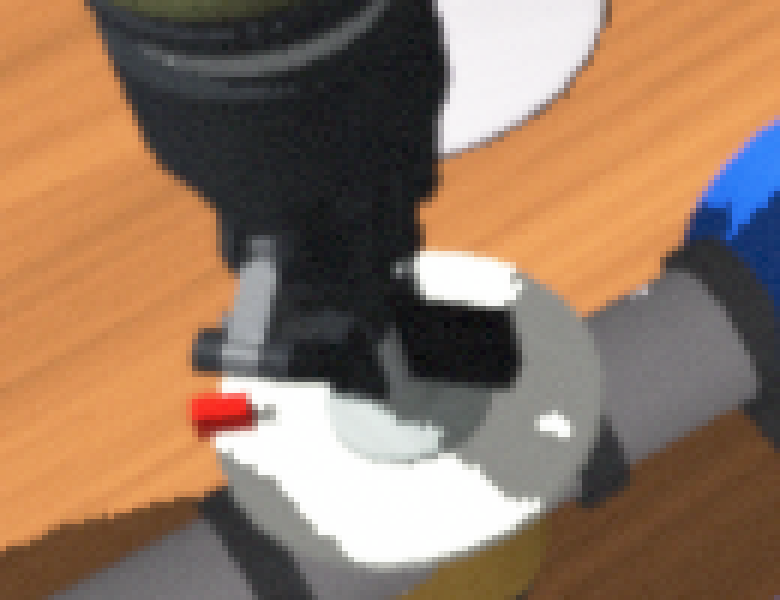

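The pointer end is swinging towards the red tab, and the TCP is down 9.4 mm at 24 N. About 19° of the turn remains.

Emit:
send_rows --series '[{"fingers":255,"dx":0,"dy":0.0005,"dz":0,"rx":0,"ry":-5,"rz":0},{"fingers":255,"dx":0,"dy":0,"dz":0,"rx":0,"ry":-5,"rz":0},{"fingers":255,"dx":0,"dy":0,"dz":0,"rx":0,"ry":-5,"rz":0},{"fingers":255,"dx":0,"dy":0,"dz":0,"rx":0,"ry":-4,"rz":0},{"fingers":255,"dx":0,"dy":0,"dz":0,"rx":0,"ry":0,"rz":0}]'

```text
time: 10.3
ee_pos: [0.5548, 0.1031, 0.1562]
eef_rot: [-0.681, 0.187, -0.186, 0.683]
contact_force: [-9.9, 3.0, 29.4]
grip_width: 0.013
```

```bash
python3 st.py
```

```text
t 10.3 tcp [0.5548 0.1031 0.1562] yawx -30.54536367833142 ydir [-0.0003  0.0024 -1.    ] q [-0.0731  0.7504 -0.3244  1.8321  0.3794  0.6196 -1.1611] F [-9.9282  2.9586 29.3648] w 0.01296079236065875
```

Emit:
send_rows --series '[{"fingers":255,"dx":0,"dy":-0.002,"dz":0,"rx":0,"ry":0,"rz":0},{"fingers":150,"dx":0,"dy":-0.001,"dz":0,"rx":0,"ry":0,"rz":0},{"fingers":60,"dx":0,"dy":0,"dz":0,"rx":0,"ry":0,"rz":0},{"fingers":30,"dx":0,"dy":0,"dz":0,"rx":0,"ry":0,"rz":0},{"fingers":30,"dx":0,"dy":-0.02,"dz":0,"rx":0,"ry":0,"rz":0}]'

```text
time: 10.8
ee_pos: [0.5545, 0.0996, 0.1736]
eef_rot: [0.683, -0.189, 0.186, -0.681]
contact_force: [0.3, -0.4, -0.3]
grip_width: 0.0707
```

Emit:
send_rows --series '[{"fingers":30,"dx":0,"dy":-0.04,"dz":0,"rx":0,"ry":0,"rz":0},{"fingers":30,"dx":0,"dy":-0.05,"dz":0,"rx":0,"ry":0,"rz":0},{"fingers":30,"dx":0.04,"dy":-0.02,"dz":0,"rx":0,"ry":0,"rz":0},{"fingers":30,"dx":0.045,"dy":0,"dz":-0.02,"rx":0,"ry":0,"rz":0},{"fingers":30,"dx":0.045,"dy":0,"dz":-0.02,"rx":0,"ry":0,"rz":0}]'

```text
time: 11.3
ee_pos: [0.649, -0.001, 0.2869]
eef_rot: [-0.682, 0.186, -0.187, 0.682]
contact_force: [1.3, -0.4, -0.2]
grip_width: 0.0752
```

Emit:
send_rows --series '[{"fingers":30,"dx":0.03,"dy":0,"dz":-0.04,"rx":0,"ry":0,"rz":0},{"fingers":30,"dx":0.03,"dy":0,"dz":-0.04,"rx":0,"ry":0,"rz":0},{"fingers":30,"dx":0.03,"dy":0,"dz":-0.04,"rx":0,"ry":0,"rz":0},{"fingers":30,"dx":0,"dy":0,"dz":0,"rx":0,"ry":0,"rz":0},{"fingers":30,"dx":0,"dy":0,"dz":0,"rx":0,"ry":0,"rz":0}]'

```text
time: 11.8
ee_pos: [0.6632, -0.1519, 0.2848]
eef_rot: [0.682, -0.189, 0.188, -0.681]
contact_force: [-0.5, 1.0, -0.6]
grip_width: 0.0755
```

```bash
python3 st.py; python3 - <<'E'
from h import *
s=r.capture("side")[:,:,::-1];t=r.capture("top")[:,:,::-1]
cv2.imwrite("pics/s7.png",s);cv2.imwrite("pics/t7.png",t)
c=lambda im,x,y:cv2.resize(im[y-45:y+45,x-45:x+45],(400,400),interpolation=cv2.INTER_NEAREST)
cv2.imwrite("pics/n7.png",np.hstack([c(s,198,290),c(t,173,241)]))
for n,im,roi in(("side",s,(150,245,240,330)),("top",t,(140,205,210,275))):
    for nm,lo,hi in(("or",(8,150,100),(20,255,255)),("red",(0,180,90),(4,255,255)),("blk",(0,0,0),(180,255,55))):
        for b,st in blobs(im[:,:,::-1],lo,hi,roi,8): print(n,nm,b,st[4],onz(n,b,.16))
E
```

```text
t 11.8 tcp [ 0.6632 -0.1519  0.2848] yawx -30.951422645653874 ydir [-0.0012 -0.0006 -1.    ] q [ 0.3513  0.7529 -0.3985  1.3253  0.2994  1.1232 -0.6201] F [-0.4981  1.0376 -0.6141] w 0.07546894671837537
side or [184.72013889 267.75868056] 2880 [0.58280391 0.10115026 0.16      ]
side or [206.03076923 326.35384615] 65 [0.46906809 0.13282278 0.16      ]
side red [166.20833333 295.02083333] 48 [0.55637006 0.15154962 0.16      ]
side blk [199.41150442 280.70353982] 452 [0.54440712 0.09629321 0.16      ]
side blk [230.28       306.06666667] 75 [0.47296747 0.08504875 0.16      ]
side blk [171.93288591 320.59731544] 149 [0.51100603 0.16716524 0.16      ]
top or [157.52830189 231.67924528] 53 [0.56992581 0.1251668  0.16      ]
top blk [199.11111111 230.88888889] 9 [0.57189885 0.03472633 0.16      ]
top blk [172.48701299 241.26623377] 154 [0.54926029 0.0921441  0.16      ]
top blk [196.5        254.16666667] 12 [0.52163034 0.03953441 0.16      ]
```

View pics/n7.png

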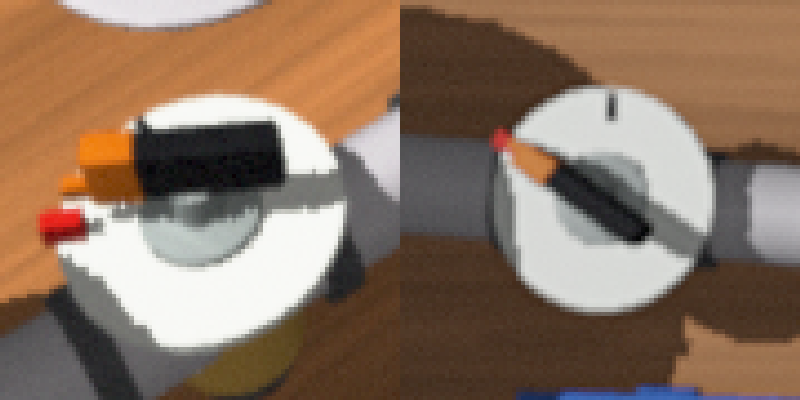

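The cock held after release. The orange pointer lies straight at the red tab in the top view, about 58° against 59°, and the flange is down on the dial. The arm is clear of everything, so I'm handing in.

```bash
python3 -c "
from h import *
print(r.hand_in())
for n in ('lid',): pass
a=cv2.imread('pics/s7.png');b=cv2.imread('pics/s4.png')
d=cv2.absdiff(a,b).max(2); print('tongs/box diff',(d[150:260,340:430]>60).sum(),'tub diff',(d[320:420,210:330]>60).sum())"
```

```text
the job is handed in; nothing more can be done
None
tongs/box diff 1720 tub diff 0
```

The job is handed in at about 12 s of the 61 s allowed. The hand-in gives no verdict.

**Switches:** I pushed 1, 3 and 4 on with straddling fingers and left 2 at off. The side picture taken after pushing showed on, off, on, on.

**Cock:** I gripped the handle, pressed it down while turning, and let go.
- The tool went down 9.4 mm from the gripped height. The downward force was 24–29 N near the end.
- It turned about 63° anticlockwise.
- After release, the pointer stands at about 58° and the red mark at about 59°. The limit is 8°, and the handle did not spring back.

**Arm:** The last reading before hand-in showed it clear of everything, with force near zero.

**Checks that were weak or disagreed:**
- The first reading put the nubs 3–5 mm apart along their travel instead of in line. I took that as noise, and pushing all three to their stops made it irrelevant.
- A last picture comparison found no change at the tub. It did find changed pixels around the box and tongs; this is probably the arm or its shadow, but I did not look at that area again.
- I never checked the pot lid and tongs for movement. The arm's path did not go near the lid, and the gripper worked only above the box top, well above the tongs.

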